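Push the support roller up its ramp into the seat

ROBOT

A 6-joint arm with a two-finger parallel gripper is mounted at the origin on the work surface; the furniture and walls round the work are solid. World frame = base frame: x ahead of the robot, y to its left, z up, the work surface at z = 0. Lengths are in m, angles in degrees, forces in N, time in s.
With the tool pointing down it reaches from about 0.4 to 0.825 m from the base axis. Payload 7 kg.
Tool frame: the origin (TCP) lies midway between the tips of the shut fingers; the grasp point (between the pads) lies 19 mm behind it; z points along the fingers, y is the line along which they close (so a half turn about z gives the same grasp; the last joint's range is limited). The gripper opens to 88 mm and grips with 3 to 60 N. Pads are 19 mm wide; open, the fingers measure 130 mm over their backs; the gripper's body (78 mm by 193 mm) begins 47 mm behind the grasp point.
Start: joints at [82.684, 20.546, 0.682, 0, -70.136, -16.507], TCP at [0.273, 0.617, 0.188] pointing down, gripper open.
Joint ranges: [-176.03, 176.03], [-82.01, 121.73], [-58.28, 71.71], [-173.87, 95.51], [-174.79, -0.11], [-173.66, 173.66]. Speed limits (degrees/s): [136.94, 136.94, 172.46, 180, 180, 180].

INTERFACE

Orientations are given as [roll, pitch, yaw] about the fixed x, y, z axes, in that order (R = Rz(yaw) Ry(pitch) Rx(roll)).
In Python, from plant import ctrl gives the robot as it stands.
- The arm moves only by the tool step_arm, never from a script. Its argument "rows" is a list of rows, each a list of 3 entries, a list of its own where there are three numbers: the closure, from 0 (fully open) to 1 (shut), then the shift along the world's x, y, z in mm, then the turn, a rotation vector about the world's x, y, z in rad. A call has exactly 5 rows; each row is the pose to reach, as a shift and turn from the pose commanded when the call began; what a row does not reach only later rows make up. A row lasts 1/12 s, in which the tool goes at most 41.7 mm and 7.16 degrees, less where a joint would pass 70% of its speed; a pose out of reach is approached as far as the arm can. A call with a gripper value outside its range is refused whole. The fingers move at their own pace and stop on an object; the grip force is fixed at half the most. Time passes only in rows, so rows that repeat a pose let the fingers close, or fill a call up. It gives the time, the measured TCP pose, the force, the opening and the grip force at its end, in the units of the state.
- ctrl.get_obs(): the state, without advancing time (a new reading comes with each control period).
- ctrl.snapshot(name): name is "scene" or "side" or "wrist"; returns the picture (384x512x3 uint8, red, green, blue); there is no depth.
- ctrl.camera_model(name): a dict with "intrinsics" (3x3 intrinsics, pixels), "R" (3x3) and "t" (3): a world point X has camera coordinates R X + t. Camera axes: x right, y down, z forward; pixel columns grow to the right and rows downward; lengths in m; the calibration is good to about 2 mm. The wrist camera is an equidistant fisheye: a pixel r from the principal point sees the ray r / f radians off the axis. A picture is of the moment at which its call begins: read the wrist's pose just before it. camera_model takes no time and is no camera call; for the wrist camera it gives the pose at the moment of the call.
- ctrl.close_job(): hands the job in; it is judged then, once.
The state is a dict: "clock": time; "joint_pos": joint angles; "qvel": joint speeds; "tau": joint torques, N m; "tool_pos": TCP position; "orientation": TCP orientation; "force": force on the tool from outside, world axes, zero at the start; "moment": the same for the moment, N m; "opening": finger opening in m; "gripper_force": force on a finger pad.
Only numpy, scipy, OpenCV 4.12 (cv2) and the standard library are available. Lean on these libraries where they do the work, as an engineer would, in place of code of your own. Each camera call takes 0.05 s, during which the arm holds its last target. There are 200 camera calls.

TASK

Gently push the steel roller with your fingertips from the foot of its loading ramp up the slope to the stop bar, so that it drops behind the crest and stays there when you take the hand away. Only push it: do not lift or carry it or ram it or the ramp, keep it under control so that it never runs freely up or back down the slope, and leave the other things on the table where they are.

Things in the scene. Friction and masses are not known exactly. Their poses are not given: they have to be found in the camera images.
- ramp: Fixed metal loading ramp on a box base, 244 mm long (four 8 mm high bolted feet stick out front and back), 118 mm wide. Origin on the table under the ramp; x points up the ramp, y along the roller's axis, z up. Dark cheeks on both sides, inner faces at y = +-54 mm, stand 9 to 14 mm above the rolling surface. The low end is a level apron 40 mm high, x = -126 to -50 mm, with a 4 mm high toe strip in front.
- slope_foot (a point): Where the level apron ends and the plane slope (8 degrees) begins: ramp frame x = -50, y = 0, z = +40 mm.
- crest (a point): Crest at the top of the slope: ramp frame x = +70, y = 0, z = +56.9 mm. Behind it the level seat lies 4 mm lower (52.9 mm above the table) and ends at the face of the stop bar at x = +105.5 mm; the dark stop bar is 12 mm thick, its top 90 mm above the table.
- seat (a point): Where the roller's centre lies when it is in its seat against the stop bar: ramp frame x = +83.5, y = 0, z = +74.9 mm.
- roller_center (a point): Centre of the roller: plain steel cylinder across the ramp, 44 mm diameter, 100 mm long, about 0.4 kg, rolls freely. Its y axis is the cylinder's axis (about parallel to the ramp's y). At the start it lies on the apron, centre 62 mm above the table, with at least 27 mm of apron free behind it for the fingers. Polished: a level push of a few newtons at about centre height rolls or slides it up.
- jar_a: Small jar with white lid, 50 mm diameter, 49 mm high, on the table left of the ramp's low end. Origin under its centre. Leave alone.
- jar_b: Small jar with white lid, 50 mm diameter, 49 mm high, on the table beyond the ramp's high end. Origin under its centre. Leave alone.
- block: Black block 52 x 60 x 24 mm on the table, well left of the ramp. Origin under its centre. Leave alone.
- tweezers: Tweezers 122 mm long, 9 mm high, lying on the table left of the ramp's low end. Origin under the middle. Leave alone.
- cap: Rubber cap, 33 mm diameter, 30 mm high, on the table between robot and jar, left of the ramp. Origin under its centre. Leave alone.

How it is judged (in metres and radians):
On the way, in this order (a step that is already met when the one before it is completed fails the run):
1. the roller is on the slope with the fingers pushing it (x of roller_center in the frame of ramp between -0.03 and 0.06 m and contact force between the fingers and roller above 0.1 N).
2. the roller lies in the seat (distance between roller_center and seat below 0.008 m), for 0.2 s.
At the end, for the whole second after the job is handed in: The roller lies at rest in the seat behind the crest: its centre within 10 mm of the seat point, within 6 mm of it along the ramp and at most 4 mm below or 2.8 mm above it, its axis within 0.1 rad of the ramp's y (x of roller_center in the frame of ramp between 0.0775 and 0.0895 m and z of roller_center in the frame of ramp between 0.0709 and 0.0777 m and distance between roller_center and seat below 0.01 m and angle between the y axis of roller_center and the y axis of ramp, either way round below 0.1 rad and linear speed of roller below 0.02 m/s); the robot touches nothing.
It fails at once if the roller is lifted off the ramp (by about 8 to 15 mm) (z of roller_center in the frame of ramp above 0.088 m or (x of roller_center in the frame of ramp below -0.06 m and z of roller_center in the frame of ramp above 0.07 m) or (x of roller_center in the frame of ramp below -0.02 m and z of roller_center in the frame of ramp above 0.0745 m) or (x of roller_center in the frame of ramp below 0.03 m and z of roller_center in the frame of ramp above 0.0815 m)).
It fails at once if the roller runs freely on the slope (faster than 0.25 m/s with no finger on it) (x of roller_center in the frame of ramp between -0.06 and 0.06 m and linear speed of roller above 0.25 m/s and contact force between the fingers and roller below 0.02 N).
It fails at once if a jar, the block, the tweezers or the cap is moved by more than 20 mm (distance of any of jar_a, jar_b, block, tweezers, cap from where it was at the start of the episode above 0.02 m).
It fails at once if the roller or the ramp is pushed hard with the fingers (over 30 N) (contact force between the fingers and roller above 30 N or contact force between the fingers and ramp above 30 N).
It also fails if it takes over 38 s, if anything falls off the work surface, if the arm or the gripper's body presses on something with over 40 N, if the wrist force passes 120 N, or if a joint passes its speed limit or range.

## Working session

There is one attempt and no reset: what is moved stays moved. The work goes in short steps, Python scripts to look and compute and a tool call to move; the robot and the scene stay as the last step left them, time stands still between calls to the robot, and variables do not carry over. Pictures are saved under pics/ and viewed, at most 10 in all, crops included, and the job is handed in when it is done.

Besides the shell and the picture viewer there is one more tool, called after "Emit:" as name(argument=value, ...) on one line, values as JSON. step_arm: Moves the arm, as the interface text tells. Its arguments: {"type":"object","properties":{"rows":{"type":"array"}},"required":["rows"]}

```bash
mkdir -p pics; ls
python3 - <<'E'
from plant import ctrl
import cv2,numpy as np
for n in("scene","side","wrist"):
    m=ctrl.camera_model(n); im=ctrl.snapshot(n)
    cv2.imwrite(f"pics/{n}0.png",im[:,:,::-1]); print(n,np.round(m["intrinsics"],1).tolist(),np.round(m["R"],3).tolist(),np.round(m["t"],3).tolist())
print(ctrl.get_obs())
E
```

```text
pics
scene [[494.9, 0.0, 257.5], [0.0, 494.9, 188.6], [0.0, 0.0, 1.0]] [[0.592, -0.806, -0.006], [-0.556, -0.403, -0.727], [0.583, 0.433, -0.687]] [-0.319, 0.4, 0.811]
side [[424.0, 0.0, 258.5], [0.0, 424.0, 194.9], [0.0, 0.0, 1.0]] [[0.902, 0.432, -0.002], [0.363, -0.761, -0.537], [-0.234, 0.483, -0.844]] [-0.569, -0.135, 1.176]
wrist [[297.3, 0.0, 252.8], [0.0, 297.3, 186.3], [0.0, 0.0, 1.0]] [[-0.405, -0.914, 0.002], [-0.871, 0.386, 0.303], [-0.277, 0.121, -0.953]] [0.674, -0.038, 0.392]
{'clock': 0.15, 'joint_pos': array([ 8.26829682e+01,  2.05820152e+01,  6.44976587e-01, -1.30990221e-02,
       -7.01355053e+01, -1.65068377e+01]), 'qvel': array([-0.00758918, -0.13740691,  0.01404836,  0.13600752,  0.08600088,
       -0.03923178]), 'tau': array([-1.66723189e-04, -5.83277750e+01,  2.93291992e+01,  7.00142205e+00,
        8.80061067e-03, -1.06039138e-04]), 'tool_pos': array([0.27252066, 0.61708082, 0.18693623]), 'orientation': array([ 1.79926947e+02, -8.80555112e-03, -2.38283227e+01]), 'force': array([ 0.66681303,  0.00493466, -0.86376656]), 'moment': array([-0.02058184,  0.03452553,  0.0034583 ]), 'gripper_force': 0.0, 'opening': 0.08764447824054275}
```

View pics/scene0.png

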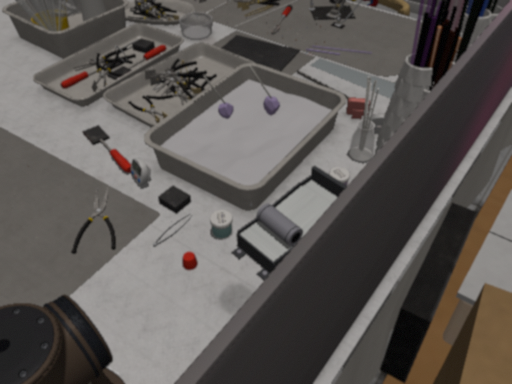

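View pics/side0.png

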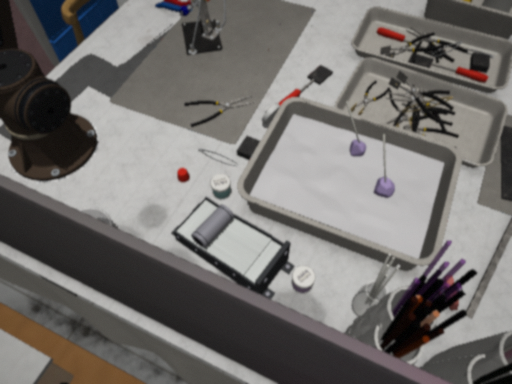

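The scene view shows the ramp at about (290,220), with part of it hidden by the wall. The side view shows all of it: roller at (211,226), stop bar at about (275,265), jars at (221,184) and (303,278). I'll crop both views to get precise edges.

Run:
```python
import cv2,numpy as np
a=cv2.imread("pics/side0.png")[190:305,165:325]; b=cv2.imread("pics/scene0.png")[155:280,215:360]
a=cv2.resize(a,None,fx=5,fy=5,interpolation=cv2.INTER_CUBIC)
b=cv2.resize(b,None,fx=4.7,fy=4.7,interpolation=cv2.INTER_CUBIC)
a=cv2.convertScaleAbs(a,alpha=1.5,beta=10);b=cv2.convertScaleAbs(b,alpha=1.5,beta=10)
cv2.imwrite("pics/sidec.png",a);cv2.imwrite("pics/scenec.png",b);print(a.shape,b.shape)
```

```text
(575, 800, 3) (588, 682, 3)
```

View pics/sidec.png

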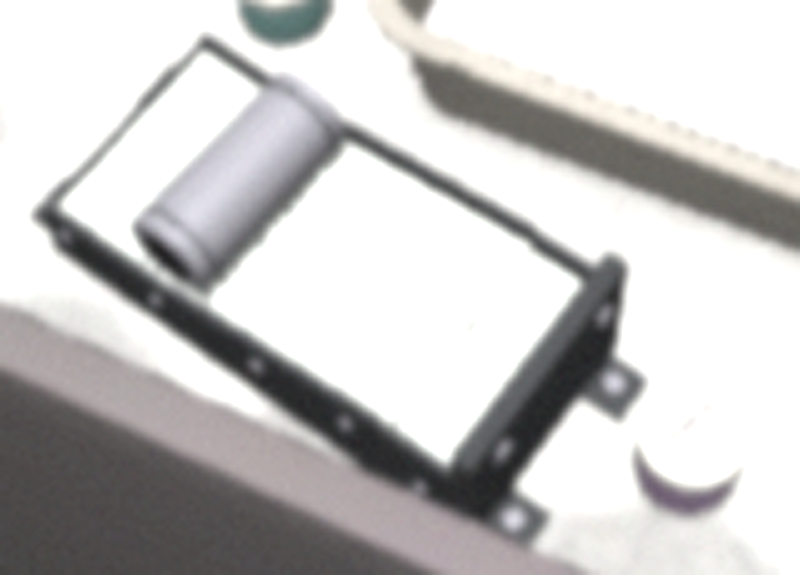

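View pics/scenec.png

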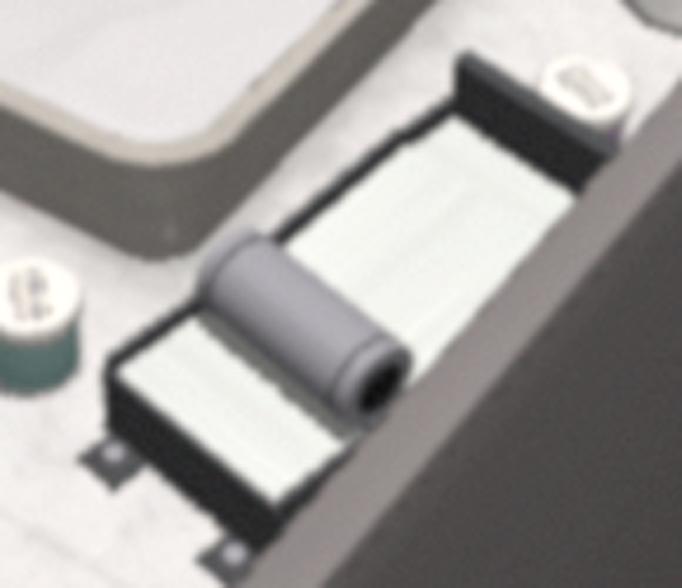

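Side crop: roller from (170,252) at the near end-face hole to about (310,100), stop-bar top strip from (605,262) to (462,467), front corners at (207,40) and (45,212). Scene crop: the same end-face hole at (380,388), front-left corner at (108,365). Next I'll cast rays.

```bash
cat > h.py <<'E'
from plant import ctrl
import numpy as np
def ray(n,u,v):
    m=ctrl.camera_model(n);K,R,t=map(np.array,(m["intrinsics"],m["R"],m["t"]))
    if n=="side":u,v=u/5+165-.4,v/5+190-.4
    else:u,v=u/4.7+215-.4,v/4.7+155-.4
    d=R.T@np.linalg.inv(K)@[u,v,1];return -R.T@t,d/np.linalg.norm(d)
def onz(n,u,v,z):
    o,d=ray(n,u,v);return o+d*(z-o[2])/d[2]
def tri(p,q):
    (o,d),(a,b)=ray("side",*p),ray("scene",*q)
    s=np.linalg.lstsq(np.c_[d,-b],a-o,rcond=None)[0];x,y=o+s[0]*d,a+s[1]*b
    return (x+y)/2,np.linalg.norm(x-y)
E
python3 - <<'E'
from h import *
np.set_printoptions(precision=4,suppress=True)
P=lambda s,x:print(s,x)
fl,fr=onz("side",207,40,.050),onz("side",45,212,.050)
bl,br=onz("side",607,262,.09),onz("side",462,468,.09)
P("side front L,R",(fl,fr,np.linalg.norm(fl-fr)));P("bar L,R",(bl,br,np.linalg.norm(bl-br)))
P("len",np.linalg.norm((fl+fr-bl-br)/2))
for a,b in((fl,fr),(bl,br),(bl,fl),(br,fr)): d=a-b;P("yaw",np.degrees(np.arctan2(d[1],d[0])))
P("scene frontL",onz("scene",108,365,.050));P("scene barL",onz("scene",465,55,.09))
P("tri frontL",tri((207,40),(108,362)));P("tri barL",tri((607,260),(467,54)));P("tri hole",tri((170,252),(380,388)))
P("feet scene",(onz("scene",112,455,.008),onz("scene",232,555,.008)));P("feet side",(onz("side",614,384,.008),onz("side",513,520,.008)))
P("hole planes",(onz("side",170,252,.062),onz("scene",380,388,.062)))
P("roller axis far ends top",(onz("side",310,100,.062)))
P("jarA scene",onz("scene",30,295,.049));P("jarB side",onz("side",688,440,.049))
E
```

```text
side front L,R (array([0.4853, 0.0099, 0.05  ]), array([ 0.464 , -0.1038,  0.05  ]), np.float64(0.11565911135490455))
bar L,R (array([ 0.7134, -0.0346,  0.09  ]), array([ 0.6973, -0.1456,  0.09  ]), np.float64(0.11220092571321881))
len 0.23809577467720255
yaw 79.39205294300028
yaw 81.74457720463214
yaw -11.031984914874897
yaw -10.164921400073673
scene frontL [0.4792 0.0082 0.05  ]
scene barL [ 0.7176 -0.0321  0.09  ]
tri frontL (array([0.4836, 0.0119, 0.0457]), np.float64(0.0002875751346915487))
tri barL (array([ 0.7137, -0.0356,  0.0948]), np.float64(0.0006881134355569968))
tri hole (array([ 0.531 , -0.1034,  0.0628]), np.float64(0.0033843856957146397))
feet scene (array([ 0.4651, -0.0034,  0.008 ]), array([ 0.4514, -0.0815,  0.008 ]))
feet side (array([ 0.7289, -0.0513,  0.008 ]), array([ 0.7143, -0.1298,  0.008 ]))
hole planes (array([ 0.5304, -0.1013,  0.062 ]), array([ 0.5313, -0.1049,  0.062 ]))
roller axis far ends top [ 0.55   -0.0043  0.062 ]
jarA scene [0.4929 0.0654 0.049 ]
jarB side [ 0.773  -0.0782  0.049 ]
```

Run:
```python
from h import *
np.set_printoptions(precision=4,suppress=True)
def pl(n,p,q):
    o,d=ray(n,*p);_,e=ray(n,*q);m=np.cross(d,e);m/=np.linalg.norm(m);return m,m@o
a,ca=pl("side",(0,303),(300,430));b,cb=pl("scene",(245,588),(590,190))
a2,ca2=pl("side",(0,360),(400,555))
b2,cb2=pl("scene",(330,588),(682,165))
for (A,c,B,d) in((a,ca,b,cb),(a2,ca2,b2,cb2)):
    for x in(.4,.55,.7): print(x,np.linalg.solve(np.array([A[1:],B[1:]]),[c-A[0]*x,d-B[0]*x]))
# near-end roller centre in ramp frame
yaw=np.radians(-10.3);u=np.array([np.cos(yaw),np.sin(yaw)]);v=np.array([-u[1],u[0]]);o=np.array([.5957,-.069])
print([[ (np.array(p)-o)@u,(np.array(p)-o)@v] for p in((.531,-.1034),(.55,-.0043))])
f=lambda x,y:print(x,y,o+x*u+y*v)
for x in(-.1045,-.1,-.057,.0,.05,.0835):f(x,0)
```

```text
0.4 [-0.3038  0.5048]
0.55 [-0.2831  0.4566]
0.7 [-0.2623  0.4085]
0.4 [-0.2653  0.3719]
0.55 [-0.2755  0.401 ]
0.7 [-0.2857  0.4301]
[[np.float64(-0.057506565754297696), np.float64(-0.04541414862294165)], [np.float64(-0.056532049551590635), np.float64(0.055486100723482985)]]
-0.1045 0 [ 0.4929 -0.0503]
-0.1 0 [ 0.4973 -0.0511]
-0.057 0 [ 0.5396 -0.0588]
0.0 0 [ 0.5957 -0.069 ]
0.05 0 [ 0.6449 -0.0779]
0.0835 0 [ 0.6779 -0.0839]
```

Checks: the ramp measures 116 x 238 mm, close to the stated size, with yaw about -10.3°. The roller is at ramp x ≈ -57 mm and z ≈ 62 mm, and the wall is clear at y ≈ -0.27. I'm moving to above the apron behind the roller, half-closing the fingers.

Emit:
step_arm(rows=[[0.5, [10, -30, 5], [0, 0, 0.012]], [0.5, [21, -63, 10], [0, 0, 0.024]], [0.5, [32, -97, 15], [0, 0, 0.036]], [0.5, [43, -130, 15], [0, 0, 0.048]], [0.5, [54, -163, 15], [0, 0, 0.06]]])

```text
clock: 0.57
tool_pos: [0.3269, 0.4529, 0.2027]
orientation: [-180.0, 0.0, -20.3]
force: [0.7, 0.7, 0.0]
opening: 0.06
gripper_force: 0.0
```

Emit:
step_arm(rows=[[0.5, [11, -34, 0], [0, 0, 0.012]], [0.5, [22, -68, 0], [0, 0, 0.024]], [0.5, [33, -102, 0], [0, 0, 0.036]], [0.5, [44, -136, 0], [0, 0, 0.048]], [0.5, [55, -170, 0], [0, 0, 0.06]]])

```text
clock: 0.98
tool_pos: [0.3817, 0.2826, 0.2027]
orientation: [-180.0, 0.0, -16.9]
force: [0.5, 0.5, -0.0]
opening: 0.0434
gripper_force: 0.0
```

Emit:
step_arm(rows=[[0.5, [11, -34, 0], [0, 0, 0.012]], [0.5, [22, -68, 0], [0, 0, 0.024]], [0.5, [33, -102, 0], [0, 0, 0.036]], [0.5, [44, -136, 0], [0, 0, 0.048]], [0.5, [55, -170, 0], [0, 0, 0.06]]])

```text
clock: 1.4
tool_pos: [0.4366, 0.1127, 0.2028]
orientation: [-180.0, -0.0, -13.5]
force: [0.7, 1.3, -0.8]
opening: 0.0436
gripper_force: 0.0
```

Emit:
step_arm(rows=[[0.5, [11, -34, 0], [0, 0, 0.012]], [0.5, [22, -68, 0], [0, 0, 0.024]], [0.5, [33, -102, 0], [0, 0, 0.036]], [0.5, [44, -136, -7], [0, 0, 0.048]], [0.5, [55, -160, -15], [0, 0, 0.056]]])

```text
clock: 1.82
tool_pos: [0.492, -0.048, 0.188]
orientation: [-180.0, -0.1, -10.3]
force: [0.4, 0.7, -0.5]
opening: 0.0438
gripper_force: 0.0
```

Emit:
step_arm(rows=[[0.5, [0, -1, -15], [0, 0, 0]], [0.5, [0, -2, -35], [0, 0, 0]], [0.5, [0, -2, -55], [0, 0, 0]], [0.5, [0, -2, -75], [0, 0, 0]], [0.5, [0, -2, -85], [0, 0, 0]]])

```text
clock: 2.23
tool_pos: [0.4901, -0.048, 0.1003]
orientation: [179.9, 0.2, -10.4]
force: [0.5, 0.1, 0.6]
opening: 0.0439
gripper_force: 0.0
```

Run:
```python
from plant import ctrl
import cv2,numpy as np
m=ctrl.camera_model("wrist");o=ctrl.get_obs();a=ctrl.snapshot("wrist");b=ctrl.snapshot("side")[160:310,140:340]
print(o["tool_pos"],np.round(m["R"],3).tolist(),np.round(m["t"],4).tolist())
b=cv2.resize(b,(512,384),interpolation=cv2.INTER_CUBIC)
im=cv2.resize(np.vstack([a,b]),None,fx=.78,fy=.78)
cv2.imwrite("pics/w1.png",im[:,:,::-1]);cv2.imwrite("pics/w1raw.png",a[:,:,::-1]);print(im.shape)
```

```text
[ 0.49005642 -0.04799823  0.10031176] [[-0.181, -0.984, 0.001], [-0.936, 0.172, 0.306], [-0.301, 0.054, -0.952]] [0.0413, 0.4556, 0.4583]
(599, 399, 3)
```

View pics/w1.png

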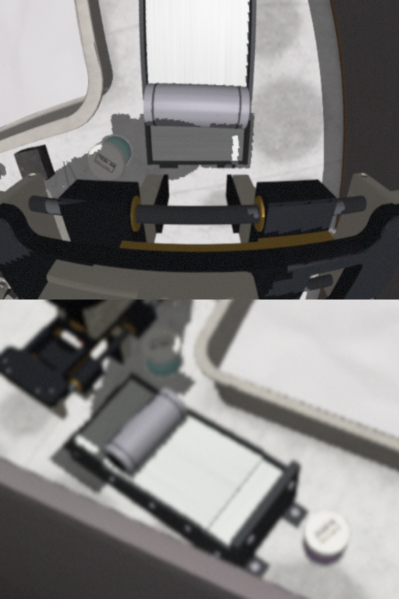

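Wrist view: the roller spans rows 83–126 and the apron front is at row 163 (both scaled). The ramp is centred and parallel to the hand, and the fingers are behind the roller. I'll refine x from these edges.

Run:
```python
from plant import ctrl
import cv2,numpy as np
m=ctrl.camera_model("wrist");K,R,t=map(np.array,(m["intrinsics"],m["R"],m["t"]))
C=-R.T@t;g=cv2.cvtColor(cv2.imread("pics/w1raw.png"),cv2.COLOR_BGR2GRAY)
col=g[:,225:275].mean(1);d=np.diff(col);print([(i,int(d[i])) for i in range(70,225) if abs(d[i])>6])
for c0 in(200,300): pass
yaw=np.radians(-10.3);u=np.array([np.cos(yaw),np.sin(yaw)]);v=np.array([-u[1],u[0]]);o=np.array([.5957,-.069])
def ray(px,py):
    x,y=px-K[0,2],py-K[1,2];r=np.hypot(x,y);th=r/K[0,0];d=np.array([x/r*np.sin(th),y/r*np.sin(th),np.cos(th)]);return R.T@d
def hit(px,py,z):
    d=ray(px,py);p=C+d*(z-C[2])/d[2];q=p[:2]-o;return (q@u).round(4),(q@v).round(4)
for py in(209,214):print("front",py,hit(253,py,.044))
print("front L/R",hit(190,209,.05),hit(320,209,.05))
a,b=ray(253,106),ray(253,161);c=(a+b)/np.linalg.norm(a+b);p=C+c*(.062-C[2])/c[2];print("roller",(p[:2]-o)@u,"half ang",np.arccos(a@b)/2,np.arcsin(.022/np.linalg.norm(p-C)))
print("roller ends top",hit(185,130,.07),hit(320,130,.07))
q=np.array([.490,-.048])-o;print("tcp",q@u,q@v)
```

```text
[(105, -8), (106, -41), (107, -54), (108, -23), (110, 6), (111, 6), (153, -8), (154, -10), (155, -8), (156, -9), (157, -9), (158, -8), (162, 11), (163, 6), (204, -10), (205, -25), (206, -24), (209, 10), (210, 25), (211, 22), (212, 8), (213, 12), (214, 18), (215, 14)]
front 209 (np.float64(-0.1278), np.float64(0.0017))
front 214 (np.float64(-0.1328), np.float64(0.0017))
front L/R (np.float64(-0.1255), np.float64(0.0592)) (np.float64(-0.1258), np.float64(-0.0596))
roller -0.05591367073070252 half ang 0.09249335196733761 0.09267462448930826
roller ends top (np.float64(-0.0513), np.float64(0.0547)) (np.float64(-0.0514), np.float64(-0.0505))
tcp -0.10775149502701871 0.0017621916588062211
```

The wrist ray check agrees: ramp front at -126 mm, roller at -56 mm with the expected angular size. I'm descending, then approaching slowly.

Emit:
step_arm(rows=[[0.5, [0, 0, -10], [0, 0, 0]], [0.5, [0, 0, -22], [0, 0, 0]], [0.5, [0, 0, -34], [0, 0, 0]], [0.5, [0, 0, -44], [0, 0, 0]], [0.5, [0, 0, -48], [0, 0, 0]]])

```text
clock: 2.75
tool_pos: [0.4914, -0.0475, 0.0539]
orientation: [180.0, 0.0, -10.3]
force: [0.2, 0.7, -0.2]
opening: 0.0439
gripper_force: 0.0
```

Emit:
step_arm(rows=[[0.5, [2, -0.4, 0], [0, 0, 0]], [0.5, [5, -0.9, 0], [0, 0, 0]], [0.5, [8, -1.4, 0], [0, 0, 0]], [0.5, [10, -1.8, 0], [0, 0, 0]], [0.5, [12, -2.2, 0], [0, 0, 0]]])

```text
clock: 3.17
tool_pos: [0.5044, -0.0497, 0.0552]
orientation: [-180.0, -0.1, -10.3]
force: [-0.1, 0.5, -0.1]
opening: 0.0441
gripper_force: 0.0
```

Emit:
step_arm(rows=[[0.5, [2, -0.4, 0], [0, 0, 0]], [0.5, [4, -0.7, 0], [0, 0, 0]], [0.5, [6, -1.1, 0], [0, 0, 0]], [0.5, [8, -1.4, 0], [0, 0, 0]], [0.5, [10, -1.8, 0], [0, 0, 0]]])

```text
clock: 3.58
tool_pos: [0.5139, -0.0516, 0.0547]
orientation: [180.0, -0.0, -10.3]
force: [-0.1, -0.2, -0.3]
opening: 0.0434
gripper_force: 0.0
```

Emit:
step_arm(rows=[[0.5, [2.5, -0.5, 0], [0, 0, 0]], [0.5, [5, -0.9, 0.3], [0, 0, 0]], [0.5, [8, -1.4, 0.7], [0, 0, 0]], [0.5, [11, -2, 1.1], [0, 0, 0]], [0.5, [14, -2.5, 1.5], [0, 0, 0]]])

```text
clock: 4.0
tool_pos: [0.528, -0.0541, 0.0562]
orientation: [180.0, -0.0, -10.3]
force: [-0.1, 0.0, -0.0]
opening: 0.0442
gripper_force: 0.0
```

Emit:
step_arm(rows=[[0.5, [3, -0.5, 0.4], [0, 0, 0]], [0.5, [6, -1.1, 0.8], [0, 0, 0]], [0.5, [9, -1.6, 1.2], [0, 0, 0]], [0.5, [12, -2.2, 1.6], [0, 0, 0]], [0.5, [15, -2.7, 2], [0, 0, 0]]])

```text
clock: 4.42
tool_pos: [0.543, -0.0568, 0.0582]
orientation: [-180.0, 0.0, -10.3]
force: [0.4, -0.0, -0.0]
opening: 0.044
gripper_force: 0.0
```

Run:
```python
from plant import ctrl
import cv2,numpy as np
a=ctrl.snapshot("wrist")[40:300,100:410];b=ctrl.snapshot("side")[170:300,150:320]
im=np.hstack([cv2.resize(a,(400,335)),cv2.resize(b,(400,335),interpolation=cv2.INTER_CUBIC)])
cv2.imwrite("pics/w2.png",im[:,:,::-1])
```

```text
(no output)
```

View pics/w2.png

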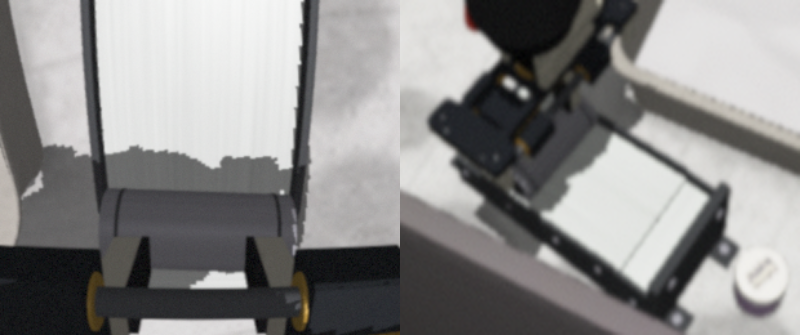

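The roller sits against both fingertips, square on the slope and slightly left of centre; wrist crop shows its far edge at row 188, flush with the ramp. I'm continuing.

Emit:
step_arm(rows=[[0.5, [3, -0.5, 0.4], [0, 0, 0]], [0.5, [6, -1.1, 0.8], [0, 0, 0]], [0.5, [9, -1.6, 1.2], [0, 0, 0]], [0.5, [12, -2.2, 1.6], [0, 0, 0]], [0.5, [15, -2.7, 2], [0, 0, 0]]])

```text
clock: 4.93
tool_pos: [0.558, -0.0595, 0.0602]
orientation: [-180.0, -0.0, -10.3]
force: [0.6, 0.4, 0.1]
opening: 0.044
gripper_force: 0.0
```

Emit:
step_arm(rows=[[0.5, [3, -0.5, 0.4], [0, 0, 0]], [0.5, [6, -1.1, 0.8], [0, 0, 0]], [0.5, [9, -1.6, 1.2], [0, 0, 0]], [0.5, [12, -2.2, 1.6], [0, 0, 0]], [0.5, [15, -2.7, 2], [0, 0, 0]]])

```text
clock: 5.35
tool_pos: [0.573, -0.0622, 0.0622]
orientation: [180.0, 0.0, -10.3]
force: [-0.2, 0.4, -0.4]
opening: 0.0436
gripper_force: 0.0
```

Emit:
step_arm(rows=[[0.5, [3, -0.5, 0.4], [0, 0, 0]], [0.5, [6, -1.1, 0.8], [0, 0, 0]], [0.5, [9, -1.6, 1.2], [0, 0, 0]], [0.5, [12, -2.2, 1.6], [0, 0, 0]], [0.5, [15, -2.7, 2], [0, 0, 0]]])

```text
clock: 5.77
tool_pos: [0.5879, -0.0649, 0.0642]
orientation: [180.0, 0.0, -10.3]
force: [-0.2, -0.2, 0.9]
opening: 0.0439
gripper_force: 0.0
```

Run:
```python
from plant import ctrl
import cv2,numpy as np
a=ctrl.snapshot("wrist")[40:300,100:410];b=ctrl.snapshot("side")[170:300,150:320]
im=np.hstack([cv2.resize(a,(400,335)),cv2.resize(b,(400,335),interpolation=cv2.INTER_CUBIC)])
cv2.imwrite("pics/w3.png",im[:,:,::-1])
o=ctrl.get_obs();q=o["tool_pos"][:2]-[.5957,-.069];w=np.radians(-10.3);print(q@[np.cos(w),np.sin(w)],q@[-np.sin(w),np.cos(w)],o["force"])
```

```text
-0.008135401039614389 0.002638549625305972 [ 0.25070783 -0.08968084  0.08095648]
```

View pics/w3.png

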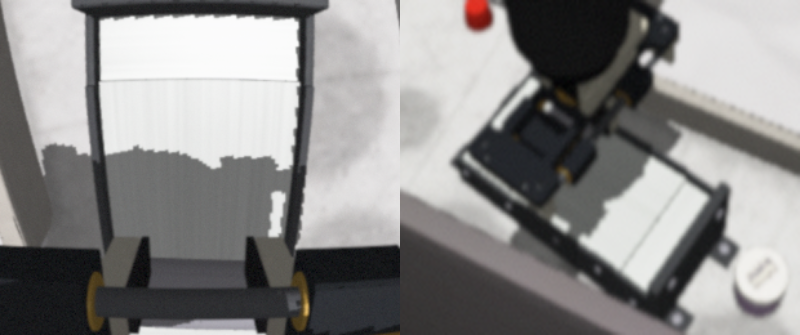

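Run:
```python
from plant import ctrl
import numpy as np
m=ctrl.camera_model("wrist");K,R,t=map(np.array,(m["intrinsics"],m["R"],m["t"]))
w=np.radians(-10.3);u=np.array([np.cos(w),np.sin(w),0]);v=np.array([-u[1],u[0],0]);o=np.array([.5957,-.069,0]);C=-R.T@t
print("cam",(C-o)@u,(C-o)@v,C[2])
def pr(x,y,z):
    X=R@(o+x*u+y*v+[0,0,z])+t;r=np.hypot(X[0],X[1]);th=np.arctan2(r,X[2]);p=K[:2,2]+K[0,0]*th*X[:2]/r
    return np.round([(p[0]-100)*400/310,(p[1]-40)*335/260])
print("tcp",pr(-.008,.0026,.0642),"fingers front tips",pr(.0015,.022,.064),pr(.0015,-.022,.064),pr(.0015,.036,.064))
print("finger 20mm/40mm/60 up",pr(.0015,.022,.084),pr(.0015,.022,.104),pr(.0015,.022,.124))
cx,cz=.0235,.0725
print("expected roller rows",[pr(cx+.022*np.cos(a),0,cz+.022*np.sin(a))[1] for a in np.radians([0,30,60,90,120])])
print("crest",pr(.07,0,.0569),"slope at .05,.03,.01,-.01",[pr(x,0,.04+(x+.05)*.1405)[1] for x in(.05,.03,.01,-.01,-.03,-.05)],"bar",pr(.1055,0,.09))
```

```text
cam 0.07448739200838166 0.0027763844961754187 0.2610374411093301
tcp [197. 223.] fingers front tips [162. 207.] [242. 206.] [137. 206.]
finger 20mm/40mm/60 up [159. 220.] [155. 237.] [150. 258.]
expected roller rows [np.float64(129.0), np.float64(139.0), np.float64(159.0), np.float64(184.0), np.float64(205.0)]
crest [202.  79.] slope at .05,.03,.01,-.01 [np.float64(116.0), np.float64(151.0), np.float64(183.0), np.float64(214.0), np.float64(242.0), np.float64(267.0)] bar [203.   2.]
```

The numbers show the roller never moved: it's still at x ≈ -57 mm, and the visible finger ends sit about 30–40 mm above the reported TCP. The fingers passed over it. I'm going up and back, then comparing shut and half-open fingers.

Emit:
step_arm(rows=[[0.5, [0, 0, 15], [0, 0, 0]], [0.5, [0, 0, 36], [0, 0, 0]], [0.5, [-20, 3.6, 46], [0, 0, 0]], [0.5, [-50, 9, 46], [0, 0, 0]], [0.5, [-80, 14.5, 46], [0, 0, 0]]])

```text
clock: 6.28
tool_pos: [0.5073, -0.0502, 0.1104]
orientation: [-180.0, -0.1, -10.3]
force: [-1.4, -0.1, 0.6]
opening: 0.0437
gripper_force: 0.0
```

Emit:
step_arm(rows=[[1, [-15, 2.7, 0], [0, 0, 0]], [1, [-20, 3.6, 0], [0, 0, 0]], [1, [-20, 3.6, 0], [0, 0, 0]], [1, [-20, 3.6, 0], [0, 0, 0]], [1, [-20, 3.6, 0], [0, 0, 0]]])

```text
clock: 6.7
tool_pos: [0.4888, -0.0467, 0.1103]
orientation: [-180.0, -0.0, -10.3]
force: [0.4, 0.3, 0.0]
opening: 0.0162
gripper_force: 0.0
```

Run:
```python
from plant import ctrl
import cv2,numpy as np
m=ctrl.camera_model("wrist");K,R,t=map(np.array,(m["intrinsics"],m["R"],m["t"]));o=ctrl.get_obs()
a=ctrl.snapshot("wrist");b=ctrl.snapshot("scene")[100:320,130:370]
T=o["tool_pos"];print(T,o["opening"],o["orientation"])
def pr(X):
    X=R@X+t;r=np.hypot(X[0],X[1]);th=np.arctan2(r,X[2]);return np.round(K[:2,2]+K[0,0]*th*X[:2]/r)
ms=ctrl.camera_model("scene");Ks,Rs,ts=map(np.array,(ms["intrinsics"],ms["R"],ms["t"]))
for dz in(0,.02,.04,.06):
    X=T+[0,0,dz];q=Ks@(Rs@X+ts);q=q[:2]/q[2];p=pr(X);print(dz,"wrist",p,p*[400/512,400/512],"scene",q,(q-[130,100])*400/240)
cv2.imwrite("pics/w4.png",np.hstack([cv2.resize(a,(400,300)),cv2.resize(b,(400,367))[:300]])[:,:,::-1])
```

```text
[ 0.48879264 -0.04669575  0.11026426] 0.01618085018826703 [-1.79999801e+02 -3.25674037e-02 -1.02956122e+01]
0 wrist [253. 213.] [197.65625 166.40625] scene [260.9077741  221.47790896] [218.17962349 202.46318161]
0.02 wrist [253. 225.] [197.65625 175.78125] scene [260.89364748 214.64324371] [218.15607913 191.07207285]
0.04 wrist [253. 239.] [197.65625 186.71875] scene [260.87912179 207.6154985 ] [218.13186964 179.35916417]
0.06 wrist [253. 256.] [197.65625 200.     ] scene [260.86417986 200.38637432] [218.10696643 167.31062387]
```

View pics/w4.png

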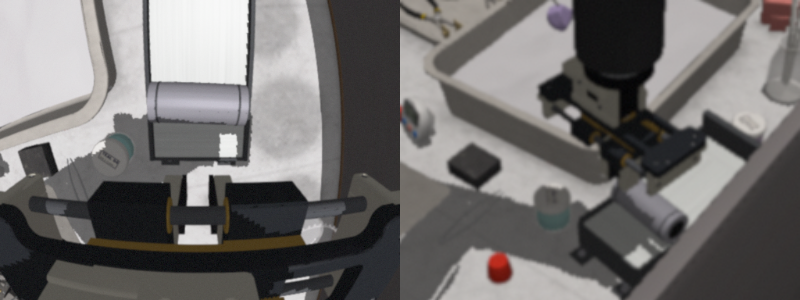

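Finger separation, pixel row and known opening put the real fingertips about 39 mm above the reported TCP, with their front face 9 mm ahead of it. The gripper body is shifted up by the same amount. The roller is untouched, so I'll descend by that corrected amount, slowly and watching the force.

Emit:
step_arm(rows=[[0.5, [0, 0, -10], [0, 0, 0]], [0.5, [0, 0, -25], [0, 0, 0]], [0.5, [0, 0, -40], [0, 0, 0]], [0.5, [0, 0, -55], [0, 0, 0]], [0.5, [0, 0, -65], [0, 0, 0]]])

```text
clock: 7.22
tool_pos: [0.4869, -0.0471, 0.0428]
orientation: [180.0, 0.1, -10.3]
force: [0.3, 0.6, 0.1]
opening: 0.0357
gripper_force: 0.0
```

Emit:
step_arm(rows=[[0.5, [0, 0, -5], [0, 0, 0]], [0.5, [0, 0, -10], [0, 0, 0]], [0.5, [0, 0, -15], [0, 0, 0]], [0.5, [0, 0, -20], [0, 0, 0]], [0.5, [0, 0, -24], [0, 0, 0]]])

```text
clock: 7.63
tool_pos: [0.4879, -0.0467, 0.0209]
orientation: [-180.0, -0.0, -10.3]
force: [0.6, 0.5, -0.8]
opening: 0.0439
gripper_force: 0.0
```

```bash
cat > look.py <<'E'
from plant import ctrl
import cv2,numpy as np,sys
m=ctrl.camera_model("wrist");K,R,t=map(np.array,(m["intrinsics"],m["R"],m["t"]));ob=ctrl.get_obs()
a=ctrl.snapshot("wrist");cv2.imwrite(f"pics/{sys.argv[1]}.png",a[:,:,::-1])
w=np.radians(-10.3);u=np.array([np.cos(w),np.sin(w),0]);v=np.array([-u[1],u[0],0]);o=np.array([.5957,-.069,0]);C=-R.T@t
T=ob["tool_pos"]-o;print("tcp",T@u,T@v,T[2],"F",ob["force"],"cam",(C-o)@u,C[2])
def ray(px,py):
    x,y=px-K[0,2],py-K[1,2];r=np.hypot(x,y);th=r/K[0,0];d=R.T@[x/r*np.sin(th),y/r*np.sin(th),np.cos(th)];return d
g=cv2.GaussianBlur(cv2.cvtColor(a,cv2.COLOR_RGB2GRAY),(1,3),0)
for c in (235,270):
    d=np.diff(g[:,c-6:c+6].mean(1));print(c,[(i,int(d[i])) for i in range(20,240) if abs(d[i])>7])
def roller(px,py): # far tangent -> centre x (roller resting on ramp)
    d=ray(px,py);dx,dz=d@u,d[2];n=np.array([-dz,dx])/np.hypot(dx,dz)
    if n[0]<0:n=-n
    c=np.array([(C-o)@u,C[2]]);x=np.linspace(-.11,.09,4001);z=.062+np.maximum(0,(x+.0485)*.1405)
    s=(x-c[0])*n[0]+(z-c[1])*n[1];return x[np.argmin(abs(s+.022))]
for p in range(80,240,10):print(p,roller(253,p).round(4),end="; ")
E
python3 look.py l1
```

```text
tcp -0.11009340093367763 0.0026544422224493726 0.02086773807410163 F [ 0.61819232  0.4530443  -0.81486565] cam -0.027483785551401532 0.21773201990722485
235 [(107, -25), (108, -46), (109, -39), (110, -12), (181, -9), (182, -16), (183, -19), (184, -17), (185, -10), (190, 10), (191, 13), (192, 7)]
270 [(108, -24), (109, -44), (110, -41), (111, -16), (189, -7), (190, -10), (191, -8)]
80 -0.0418; 90 -0.0469; 100 -0.0522; 110 -0.0574; 120 -0.0628; 130 -0.0681; 140 -0.0736; 150 -0.0791; 160 -0.0847; 170 -0.0904; 180 -0.0963; 190 -0.1023; 200 -0.1084; 210 -0.11; 220 -0.11; 230 -0.11;
```

Emit:
step_arm(rows=[[0.5, [0, 0, -2], [0, 0, 0]], [0.5, [0, 0, -4], [0, 0, 0]], [0.5, [0, 0, -6], [0, 0, 0]], [0.5, [3, -0.5, -6], [0, 0, 0]], [0.5, [6, -1.1, -6], [0, 0, 0]]])

```text
clock: 8.1
tool_pos: [0.4939, -0.0478, 0.0153]
orientation: [-180.0, -0.0, -10.3]
force: [0.9, -0.4, -0.0]
opening: 0.0436
gripper_force: 0.0
```

```bash
python3 look.py l2 | head -3
python3 - <<'E'
import cv2,numpy as np
from plant import ctrl
a=cv2.imread("pics/l2.png")[90:290,150:360];b=ctrl.snapshot("side")[170:290,150:276,::-1]
im=np.hstack([cv2.resize(a,(420,400)),cv2.resize(b,(380,400),interpolation=cv2.INTER_CUBIC)])
cv2.imwrite("pics/l2c.png",cv2.convertScaleAbs(im,alpha=1.5,beta=15))
E
```

```text
tcp -0.10390472863929363 0.002636892925524338 0.01530266825712008 F [ 0.8709643  -0.43363561 -0.00922776] cam -0.021297403602362295 0.21215341912877814
235 [(118, -13), (119, -33), (120, -45), (121, -34), (122, -10), (186, -9), (187, -15), (188, -15), (189, -14), (190, -14), (191, -9), (205, 11), (206, 12)]
270 [(119, -19), (120, -38), (121, -42), (122, -27), (123, -8), (196, -9), (197, -13), (198, -16), (199, -18), (200, -12), (206, 10), (207, 12), (208, 7)]
```

View pics/l2c.png

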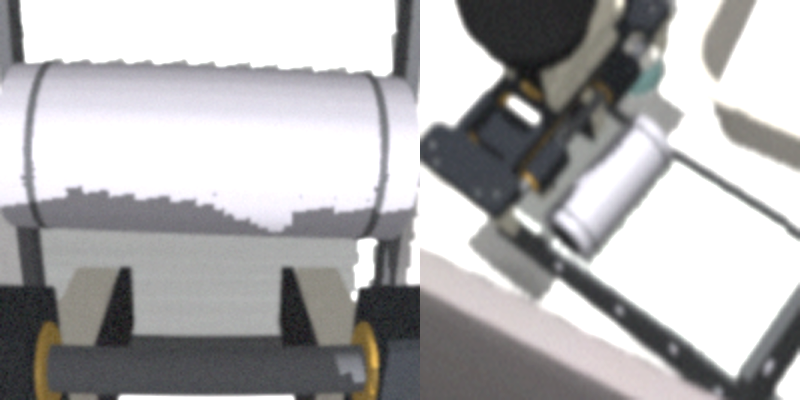

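View confirms the fingers are down behind the roller: tips at crop row 268, roller rear edge at row 228. I'm now approaching and pushing.

Emit:
step_arm(rows=[[0.5, [2, -0.4, 0], [0, 0, 0]], [0.5, [5, -0.9, 0], [0, 0, 0]], [0.5, [8, -1.4, 0], [0, 0, 0]], [0.5, [11, -2, 0], [0, 0, 0]], [0.5, [13, -2.3, 0], [0, 0, 0]]])

```text
clock: 8.62
tool_pos: [0.507, -0.0502, 0.0151]
orientation: [180.0, 0.0, -10.3]
force: [0.3, -0.2, 0.1]
opening: 0.044
gripper_force: 0.1
```

Emit:
step_arm(rows=[[0.5, [1, -0.2, 0], [0, 0, 0]], [0.5, [2.5, -0.4, 0], [0, 0, 0]], [0.5, [4, -0.7, 0], [0, 0, 0]], [0.5, [6, -1.1, 0.2], [0, 0, 0]], [0.5, [8, -1.4, 0.4], [0, 0, 0]]])

```text
clock: 9.03
tool_pos: [0.5144, -0.0517, 0.0155]
orientation: [180.0, 0.0, -10.3]
force: [-1.2, -0.8, 0.6]
opening: 0.0438
gripper_force: 0.8
```

Emit:
step_arm(rows=[[0.5, [2, -0.4, 0.3], [0, 0, 0]], [0.5, [4, -0.7, 0.5], [0, 0, 0]], [0.5, [6, -1.1, 0.8], [0, 0, 0]], [0.5, [8, -1.4, 1], [0, 0, 0]], [0.5, [10, -1.8, 1.3], [0, 0, 0]]])

```text
clock: 9.45
tool_pos: [0.5247, -0.0534, 0.0169]
orientation: [180.0, 0.0, -10.3]
force: [-1.8, 0.0, 1.8]
opening: 0.0437
gripper_force: 1.2
```

```bash
python3 look.py l3
```

```text
tcp -0.07260095485378405 0.002689750147641552 0.016863969084479596 F [-1.81506095  0.01491552  1.75022579] cam 0.010102863291643406 0.21369637639611194
235 [(142, -19), (143, -31), (144, -31), (145, -21), (146, -14), (147, -12), (148, -8), (188, -14), (189, -23), (190, -22), (191, -11), (229, 8), (230, 13), (231, 10)]
270 [(142, -16), (143, -33), (144, -37), (145, -23), (146, -12), (147, -11), (148, -8), (151, 7), (196, -10), (197, -17), (198, -15), (199, -14), (200, -16), (201, -15), (202, -10), (203, -8), (204, -9), (229, 8), (230, 14), (231, 10)]
80 -0.0047; 90 -0.0096; 100 -0.0145; 110 -0.0195; 120 -0.0246; 130 -0.0298; 140 -0.0352; 150 -0.0406; 160 -0.0462; 170 -0.0519; 180 -0.0576; 190 -0.0635; 200 -0.0694; 210 -0.0756; 220 -0.082; 230 -0.0886;
```

Contact is confirmed: the roller is at -37 mm and square (both columns at row 143), with about 2.5 N of force. I'm continuing up the slope.

Emit:
step_arm(rows=[[0.5, [2.5, -0.5, 0.3], [0, 0, 0]], [0.5, [5, -0.9, 0.7], [0, 0, 0]], [0.5, [8, -1.4, 1.1], [0, 0, 0]], [0.5, [11, -2, 1.5], [0, 0, 0]], [0.5, [14, -2.5, 1.9], [0, 0, 0]]])

```text
clock: 9.92
tool_pos: [0.539, -0.0559, 0.0188]
orientation: [180.0, -0.0, -10.3]
force: [-1.8, 0.6, 1.0]
opening: 0.0439
gripper_force: 1.1
```

Emit:
step_arm(rows=[[0.5, [3, -0.5, 0.4], [0, 0, 0]], [0.5, [6, -1.1, 0.8], [0, 0, 0]], [0.5, [9, -1.6, 1.2], [0, 0, 0]], [0.5, [12, -2.2, 1.6], [0, 0, 0]], [0.5, [15, -2.7, 2], [0, 0, 0]]])

```text
clock: 10.33
tool_pos: [0.5539, -0.0586, 0.0208]
orientation: [180.0, 0.0, -10.3]
force: [-3.1, -0.0, 1.4]
opening: 0.0434
gripper_force: 1.2
```

Emit:
step_arm(rows=[[0.5, [3, -0.5, 0.4], [0, 0, 0]], [0.5, [6, -1.1, 0.8], [0, 0, 0]], [0.5, [9, -1.6, 1.2], [0, 0, 0]], [0.5, [12, -2.2, 1.6], [0, 0, 0]], [0.5, [15, -2.7, 2], [0, 0, 0]]])

```text
clock: 10.75
tool_pos: [0.5689, -0.0613, 0.0228]
orientation: [180.0, 0.0, -10.3]
force: [-1.7, 0.8, 1.1]
opening: 0.0436
gripper_force: 1.2
```

```bash
python3 look.py l4
```

```text
tcp -0.027714941030662854 0.0027615121346435925 0.0227767657690916 F [-1.67346315  0.76607035  1.12385995] cam 0.054970396762010786 0.21963731721326402
235 [(143, -10), (144, -27), (145, -39), (146, -30), (147, -17), (148, -12), (187, -18), (188, -27), (189, -23), (190, -10), (230, 9), (231, 12), (232, 7)]
270 [(142, -7), (143, -17), (144, -27), (145, -32), (146, -25), (147, -17), (148, -11), (198, -8), (199, -14), (200, -17), (201, -15), (202, -16), (203, -19), (204, -13), (230, 9), (231, 12), (232, 8)]
80 0.0402; 90 0.0353; 100 0.0304; 110 0.0253; 120 0.0203; 130 0.0151; 140 0.0098; 150 0.0044; 160 -0.0013; 170 -0.007; 180 -0.013; 190 -0.0192; 200 -0.0256; 210 -0.0322; 220 -0.0392; 230 -0.0465;
```

Emit:
step_arm(rows=[[0.5, [3, -0.5, 0.4], [0, 0, 0]], [0.5, [6, -1.1, 0.8], [0, 0, 0]], [0.5, [9, -1.6, 1.2], [0, 0, 0]], [0.5, [12, -2.2, 1.6], [0, 0, 0]], [0.5, [15, -2.7, 2], [0, 0, 0]]])

```text
clock: 11.22
tool_pos: [0.584, -0.064, 0.0248]
orientation: [180.0, -0.0, -10.3]
force: [-2.9, 0.8, 2.4]
opening: 0.0437
gripper_force: 1.2
```

Emit:
step_arm(rows=[[0.5, [3, -0.5, 0.4], [0, 0, 0]], [0.5, [6, -1.1, 0.8], [0, 0, 0]], [0.5, [9, -1.6, 1.2], [0, 0, 0]], [0.5, [12, -2.2, 1.6], [0, 0, 0]], [0.5, [15, -2.7, 2], [0, 0, 0]]])

```text
clock: 11.63
tool_pos: [0.599, -0.0667, 0.0268]
orientation: [-180.0, -0.0, -10.3]
force: [-2.3, 1.2, 1.7]
opening: 0.0439
gripper_force: 1.2
```

Emit:
step_arm(rows=[[0.5, [3, -0.5, 0.4], [0, 0, 0]], [0.5, [6, -1.1, 0.8], [0, 0, 0]], [0.5, [9, -1.6, 1.2], [0, 0, 0]], [0.5, [12, -2.2, 1.6], [0, 0, 0]], [0.5, [15, -2.7, 2], [0, 0, 0]]])

```text
clock: 12.05
tool_pos: [0.6139, -0.0694, 0.0288]
orientation: [180.0, 0.0, -10.3]
force: [-1.9, 0.8, 1.7]
opening: 0.044
gripper_force: 1.2
```

Emit:
step_arm(rows=[[0.5, [2.5, -0.5, 0.3], [0, 0, 0]], [0.5, [5, -0.9, 0.7], [0, 0, 0]], [0.5, [7.5, -1.4, 1], [0, 0, 0]], [0.5, [10, -1.8, 1.3], [0, 0, 0]], [0.5, [12, -2.2, 1.5], [0, 0, 0]]])

```text
clock: 12.47
tool_pos: [0.626, -0.0716, 0.0303]
orientation: [-180.0, -0.0, -10.3]
force: [-2.3, 0.4, 2.3]
opening: 0.0438
gripper_force: 1.1
```

```bash
python3 look.py l5
```

```text
tcp 0.030268610363529402 0.0028810721888688855 0.030327923421411697 F [-2.25971948  0.44816462  2.3188573 ] cam 0.1129009307033043 0.2271614006911581
235 [(21, -7), (22, -9), (23, -9), (24, -11), (25, -16), (26, -21), (27, -21), (28, -19), (29, -16), (30, -13), (31, -8), (35, 7), (36, 9), (37, 10), (38, 13), (39, 14), (40, 12), (41, 14), (42, 13), (43, 10), (44, 12), (45, 12), (84, -25), (85, -54), (86, -45), (87, -12), (107, -8), (109, 28), (110, 61), (111, 54), (112, 22), (141, -10), (142, -21), (143, -31), (144, -34), (145, -22), (146, -8), (147, -9), (148, -13), (151, 7), (152, 7), (187, -9), (188, -22), (189, -30), (190, -25), (191, -11), (230, 9), (231, 13), (232, 10)]
270 [(84, -26), (85, -55), (86, -47), (87, -12), (109, 27), (110, 59), (111, 52), (112, 20), (141, -13), (142, -25), (143, -31), (144, -30), (145, -20), (146, -8), (147, -9), (148, -13), (151, 7), (152, 7), (197, -7), (198, -10), (199, -13), (200, -19), (201, -20), (202, -14), (203, -14), (204, -16), (205, -12), (230, 9), (231, 13), (232, 10)]
80 0.09; 90 0.09; 100 0.0884; 110 0.0834; 120 0.0783; 130 0.0731; 140 0.0679; 150 0.0624; 160 0.0568; 170 0.0511; 180 0.0452; 190 0.039; 200 0.0326; 210 0.026; 220 0.019; 230 0.0118;
```

The roller is at x ≈ 66 mm, just before the crest. I'm slowing down for the drop.

Emit:
step_arm(rows=[[0.5, [1, -0.2, 0], [0, 0, 0]], [0.5, [2.5, -0.4, 0], [0, 0, 0]], [0.5, [4, -0.7, 0], [0, 0, 0]], [0.5, [5, -0.9, 0], [0, 0, 0]], [0.5, [6, -1.1, 0], [0, 0, 0]]])

```text
clock: 12.93
tool_pos: [0.6322, -0.0726, 0.0304]
orientation: [-180.0, -0.0, -10.3]
force: [0.1, 0.2, 0.1]
opening: 0.0436
gripper_force: 0.1
```

Emit:
step_arm(rows=[[0.5, [1, -0.2, 0], [0, 0, 0]], [0.5, [2, -0.4, 0], [0, 0, 0]], [0.5, [3, -0.5, 0], [0, 0, 0]], [0.5, [4, -0.7, 0], [0, 0, 0]], [0.5, [5, -0.9, 0], [0, 0, 0]]])

```text
clock: 13.35
tool_pos: [0.6369, -0.0736, 0.0303]
orientation: [-180.0, -0.0, -10.3]
force: [-0.1, -0.6, 0.5]
opening: 0.0439
gripper_force: 0.0
```

```bash
python3 look.py l6
```

```text
tcp 0.04132048077797839 0.00286981001757712 0.030285225259669653 F [-0.08846399 -0.61421704  0.53121881] cam 0.12393174327409145 0.2271226564165695
235 [(39, -7), (40, -8), (41, -11), (42, -16), (43, -19), (44, -19), (45, -18), (46, -16), (47, -11), (51, 7), (52, 13), (53, 14), (54, 12), (55, 14), (56, 15), (57, 11), (58, 12), (59, 12), (102, -28), (103, -67), (104, -64), (105, -25), (108, 8), (109, 14), (110, 13), (111, 9), (131, -10), (133, 7), (134, 18), (135, 16), (136, 8), (185, -15), (186, -25), (187, -25), (188, -19), (189, -15), (190, -9), (213, 12), (214, 12)]
270 [(102, -29), (103, -68), (104, -66), (105, -26), (108, 8), (109, 14), (110, 13), (111, 9), (134, 15), (135, 17), (136, 9), (195, -10), (196, -15), (197, -13), (198, -12), (199, -14), (200, -12), (201, -8), (213, 13), (214, 12)]
80 0.09; 90 0.09; 100 0.09; 110 0.09; 120 0.0895; 130 0.0844; 140 0.0791; 150 0.0738; 160 0.0683; 170 0.0626; 180 0.0567; 190 0.0506; 200 0.0443; 210 0.0377; 220 0.0308; 230 0.0237;
```

The roller dropped into the seat: its far edge meets the bar at row 134 and the finger force is zero. I'm retreating back, then up.

Emit:
step_arm(rows=[[0.5, [-3, 0.5, 0], [0, 0, 0]], [0.5, [-8, 1.4, 1], [0, 0, 0]], [0.5, [-14, 2.5, 3], [0, 0, 0]], [0.5, [-20, 3.6, 10], [0, 0, 0]], [0.5, [-25, 4.5, 25], [0, 0, 0]]])

```text
clock: 13.82
tool_pos: [0.6093, -0.069, 0.0543]
orientation: [180.0, 0.2, -10.3]
force: [-0.3, 0.3, 0.3]
opening: 0.044
gripper_force: 0.0
```

Emit:
step_arm(rows=[[0.5, [-10, 1.8, 20], [0, 0, 0]], [0.5, [-30, 5.4, 45], [0, 0, 0]], [0.5, [-60, 10.7, 70], [0, 0, 0]], [0.5, [-85, 15, 80], [0, 0, 0]], [0.5, [-100, 18, 80], [0, 0, 0]]])

```text
clock: 14.23
tool_pos: [0.5106, -0.0507, 0.1389]
orientation: [-179.9, -0.3, -10.3]
force: [0.2, -0.2, 0.0]
opening: 0.0439
gripper_force: 0.0
```

Emit:
step_arm(rows=[[0.5, [0, 0, 0], [0, 0, 0]], [0.5, [0, 0, 0], [0, 0, 0]], [0.5, [0, 0, 0], [0, 0, 0]], [0.5, [0, 0, 0], [0, 0, 0]], [0.5, [0, 0, 0], [0, 0, 0]]])

```text
clock: 14.65
tool_pos: [0.512, -0.0512, 0.1348]
orientation: [180.0, 0.0, -10.3]
force: [0.1, -0.4, -0.8]
opening: 0.0437
gripper_force: 0.0
```

Run:
```python
from plant import ctrl
import cv2,numpy as np
o=ctrl.get_obs();print(o["tool_pos"],o["force"],np.abs(o["qvel"]).max())
a=ctrl.snapshot("wrist");b=ctrl.snapshot("side")[180:300,180:320]
im=np.hstack([cv2.resize(a[0:240,120:390],(400,355)),cv2.resize(b,(400,355),interpolation=cv2.INTER_CUBIC)])
cv2.imwrite("pics/fin.png",im[:,:,::-1])
```

```text
[ 0.51195996 -0.05116454  0.13483075] [ 0.14882932 -0.36307939 -0.76105639] 0.2787054354759819
```

View pics/fin.png

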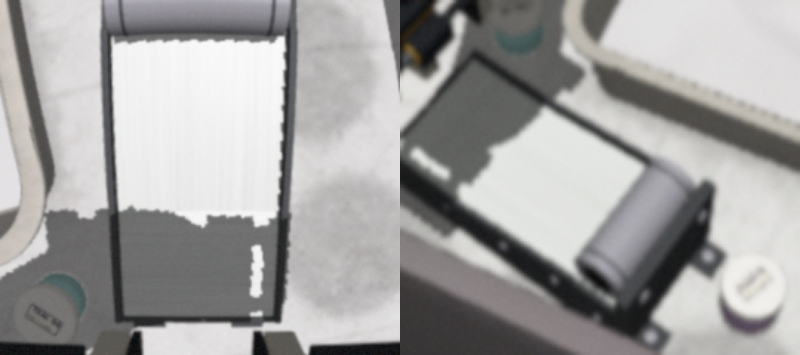

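The final view shows the roller square against the stop bar (side crop, about (640,225)), the hand clear of it and the jars where they were. I'm handing in.

```bash
python3 -c "
from plant import ctrl
print(ctrl.close_job())"
```

```text
the job is handed in; nothing more can be done
None
```

The roller was pushed up the slope under steady fingertip contact and is resting square in its seat against the stop bar with the hand clear; I handed the job in at about 15 s, but no verdict came back.

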